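Function-check a new dead-man lever in its carton

TASK

Swing both long flaps of the carton back well past upright to expose the new dead-man control, then press its spring-loaded lever half-way down, so that the red pad is flush with the green tops of the guard cheeks, and keep it there with the fingers for at least three seconds. Never push the lever down to its bottom stop and leave the things round the carton where they are. Finish while still holding the lever at half travel: do not let it go.

Things in the scene. Friction and masses are not known exactly. Their poses are not given: they have to be found in the camera images.
- carton: brown cardboard carton fixed to the table: outside 248 mm (its x) by 180 mm (its y) by 112 mm tall to the rim, walls 4 mm; a grey foam bed fills the bottom to 24 mm. Origin: centre of the underside; z up. Its short-end flaps already hang down outside; its two long flaps, on the +y and -y walls, stand ajar over the contents
- flap_left (a joint): hinge of the flap on the carton's +y wall (left seen from the robot), rad: 0 = closed flat, 1.57 = upright, 2.6 = as far back as it goes. Hinge line along the carton's x at its y = +88 mm, z = 112 mm. Starts ajar at 0.65 to 1.05 and stays wherever it is left (friction, about 1 N at its edge)
- flap_right (a joint): the same for the flap on the carton's -y wall: hinge line at y = -88 mm of the carton, 0 = closed, 1.57 = upright, 2.6 = fully back
- flap_left_edge (a point): middle of the free long edge of the left flap; the flap is 240 mm long, reaches 72 mm from its hinge and is 4 mm thick
- flap_right_edge (a point): middle of the free long edge of the right flap, of the same size
- control: yellow dead-man hand control screwed to a plywood board 150x110x9 mm on the foam in the carton; it cannot shift. Origin: centre of the board's underside; x along the lever towards its hinge, z up. Housing 136x70 mm; beside the lever stand two 5 mm guard cheeks with green tops, 128 mm long, 63 mm apart between centres, tops 66 mm above the board's underside (90 mm above the table)
- deadman_lever (a joint): hinge of the black lever, rad: 0 = released (slopes up by 0.18 rad towards the robot), 0.18 = half travel, lever level, 0.36 = bottom stop. Sprung back to 0: pressing on the pad takes about 4 N to start, 8 N at half travel, 12 N at the stop. 50 mm wide, reaches 114 mm from the hinge, which lies at x = +55 mm, z = 60 mm of the control
- lever_pad (a point): centre of the top of the red pad (54 x 48 mm) on the lever's free end, 87 mm from the hinge axis; moves with the lever: about 16 mm higher than the green cheek tops when released, flush with them at half travel, 16 mm lower at the stop
- mould_filled: grey soil-filled cylindrical mould with a wire bail, 138x150x98 mm, standing at the back left; bystander, origin under its centre
- spray_can: white and green spray can, 57 mm across, 195 mm tall, at the far left; bystander, origin under its centre
- tamping_hammer: steel hammer, 337 mm long, lying along the right edge; bystander, origin under its centre
- sample_tin_0: round grey tin, 65 mm across, 42 mm tall, towards the back right corner; bystander, origin under its centre
- sample_tin_1: round grey tin, 58 mm across, 36 mm tall, beside the other tin; bystander, origin under its centre
- sample_extractor: blue hydraulic sample press under a black ring on two posts, fixed on the left of the table: base disc 236 mm across, ring 220 mm across at 350 to 410 mm height, posts to 515 mm; origin under its centre. Only an obstacle: keep the gripper and wrist clear of it

How it is judged:
By the outcome, as a careful person would: the job done as asked, in the order asked, and still so for the second after the job is handed in, while the arm keeps its last pose, push and grip.
It also fails if it takes over 56 s, if anything falls off the work surface, if the arm or the gripper's body presses on something with over 40 N, if the wrist force passes 120 N, or if a joint passes its speed limit or range.

ROBOT

A 6-joint arm with a two-finger parallel gripper is mounted at the origin on a cart in front of the work surface, level with it; the furniture and walls round the work are solid. World frame = base frame: x ahead of the robot, y to its left, z up, the work surface at z = 0. Lengths are in m, angles in rad, forces in N, time in s.
With the tool pointing down it reaches from about 0.375 to 0.9 m from the base axis. Payload 3.1 kg.
Tool frame: the origin (TCP) lies between the finger pads; the fingertips stand 11 mm ahead of it and the grasp point (between the pads) lies 8 mm behind it; z points along the fingers, y is the line along which they close (so a half turn about z gives the same grasp; the last joint's range is limited). The gripper opens to 87 mm and grips with 3 to 60 N. Pads are 19 mm wide; open, the fingers measure 117 mm over their backs; the gripper's body (75 mm by 190 mm) begins 51 mm behind the grasp point.
Start: joints at [-1.327, 0.527, 1.433, -0, 1.181, -0.178], TCP at [0.256, -0.57, 0.234] pointing down, gripper open.
Joint ranges: [-3.08, 3.08], [-0.75, 2.2], [0.22, 2.44], [-1.43, 4.57], [0, 2.65], [-2.85, 2.85]. Speed limits (rad/s): [2.79, 2.79, 3.14, 3.14, 3.14, 3.14].

INTERFACE

Orientations are given as a unit quaternion [x, y, z, w].
In Python, from rig import get_obs, camera, hand_in gives the robot as it stands.
- The arm moves only by the shell command python3 -m pendant 'ROWS' [FORCE]. ROWS is JSON, a list that holds one entry, the list of rows, each a list of 7 numbers: the shift along the tool's x, y, z in m, then the turn, a rotation vector about the tool's x, y, z in degrees, then the opening, from 0 (shut) to 1 (fully open). In form: [[[x, y, z, ax, ay, az, fingers], ...]]. A call has exactly 5 rows; each row shifts and turns the commanded pose from where the row before left it, along the tool's axes as they then stand; what a row does not reach is not made up. A row lasts 1/8 s, in which the tool goes at most 62.5 mm and 10.7 degrees, less where a joint would pass 70% of its speed; a pose out of reach is approached as far as the arm can. A call with a gripper value outside its range is refused whole. The fingers move at their own pace and stop on an object; FORCE is the grip in N (left out, the last holds). Time passes only in rows, so rows that do not move let the fingers close, or fill a call up. It gives the time, the measured TCP pose, the force, the opening and the grip force at its end, in the units of the state.
- get_obs(): the state, without advancing time (a new reading comes with each control period).
- camera(name): name is "side" or "top" or "wrist"; returns a dict with "img" (400x640x3 uint8, red, green, blue), "intrinsics" (3x3 intrinsics, pixels), "R" (3x3) and "t" (3): a world point X has camera coordinates R X + t; the wrist camera has in their place "T_tool_cam" (4x4, takes a point from camera to tool coordinates, whose origin is the TCP and whose axes are the flange's). Camera axes: x right, y down, z forward; pixel columns grow to the right and rows downward; lengths in m; the calibration is good to about 2 mm. A picture is of the moment at which its call begins: read the wrist's pose just before it. There is no depth.
- hand_in(): hands the job in; it is judged then, once.
The state is a dict: "time": time; "q": joint angles; "joint_velocities": joint speeds; "joint_torque": joint torques, N m; "position": TCP position; "tool_rot": TCP orientation; "ft_force": force on the tool from outside, world axes, zero at the start; "moment": the same for the moment, N m; "grip_width": finger opening in m; "grip_force": force on a finger pad.
Only numpy, scipy, OpenCV 4.12 (cv2) and the standard library are available. Lean on these libraries where they do the work, as an engineer would, in place of code of your own. Each camera call takes 0.05 s, during which the arm holds its last target. There are 200 camera calls.

## Working session

There is one attempt and no reset: what is moved stays moved. The work goes in short steps, Python scripts to look and compute and a shell command to move; the robot and the scene stay as the last step left them, time stands still between calls to the robot, and variables do not carry over. Pictures are saved under pics/ and viewed, at most 10 in all, crops included, and the job is handed in when it is done.

```bash
mkdir -p pics; ls
python3 - <<'E'
from rig import get_obs,camera
import cv2,numpy as np
o=get_obs();print(o['time'],o['position'],o['tool_rot'],o['grip_width'])
for n in("top","side"):
    c=camera(n);cv2.imwrite(f'pics/{n}0.png',c['img'][:,:,::-1]);np.savez(f'pics/{n}0.npz',**{k:v for k,v in c.items()});print(n,c['intrinsics'].tolist(),np.round(c['R'],3).tolist(),np.round(c['t'],3), -c['R'].T@c['t'])
E
```

```text
pics
0.0 [ 0.25570522 -0.5694994   0.23255007] [ 9.77841909e-01  2.09341748e-01 -5.33662553e-05 -1.10933659e-03] 0.08684302852868168
top [[389.58113819418355, 0.0, 320.72088531995405], [0.0, 389.58113819418355, 201.68198694023593], [0.0, 0.0, 1.0]] [[0.007, -1.0, 0.001], [-0.998, -0.007, -0.069], [0.069, -0.001, -0.998]] [0.055 0.524 1.678] [0.40728999 0.05945711 1.710305  ]
side [[518.3014350486177, 0.0, 318.251948194334], [0.0, 518.3014350486177, 194.67736175332067], [0.0, 0.0, 1.0]] [[0.162, 0.987, -0.007], [0.875, -0.147, -0.46], [-0.455, 0.069, -0.888]] [-0.164 -0.401  2.216] [ 1.38638393 -0.05031312  1.78123949]
```

View pics/top0.png

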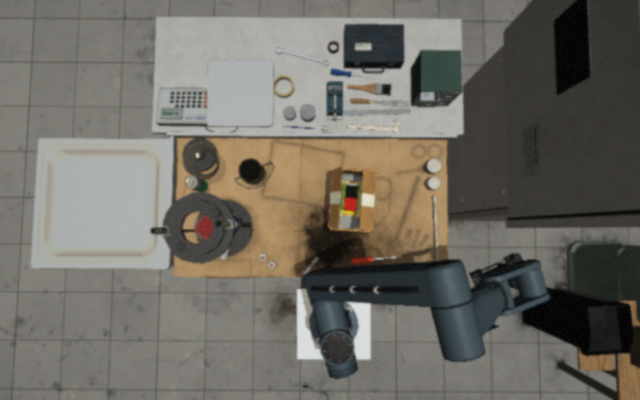

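View pics/side0.png

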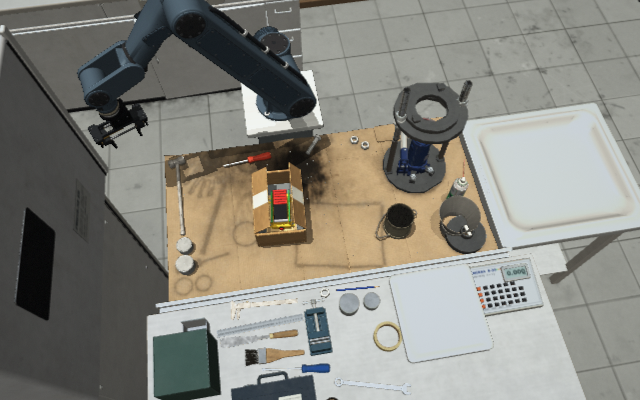

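Top view: the carton is at about (352,200) px with its long side roughly along world x and the red pad at (350,204). Side view: the carton is at about (280,205). I'll enlarge both.

Run:
```python
import cv2,numpy as np
a=cv2.imread('pics/top0.png')[160:240,310:395];b=cv2.imread('pics/side0.png')[150:255,235:325]
a=cv2.resize(a,None,fx=5,fy=5,interpolation=cv2.INTER_CUBIC);b=cv2.resize(b,None,fx=4,fy=4,interpolation=cv2.INTER_CUBIC)
h=max(a.shape[0],b.shape[0]);p=lambda i:cv2.copyMakeBorder(i,0,h-i.shape[0],0,0,0)
m=np.hstack([p(a),p(b)]);print(a.shape,m.shape);cv2.imwrite('pics/crop0.png',m)
```

```text
(400, 425, 3) (420, 785, 3)
```

View pics/crop0.png

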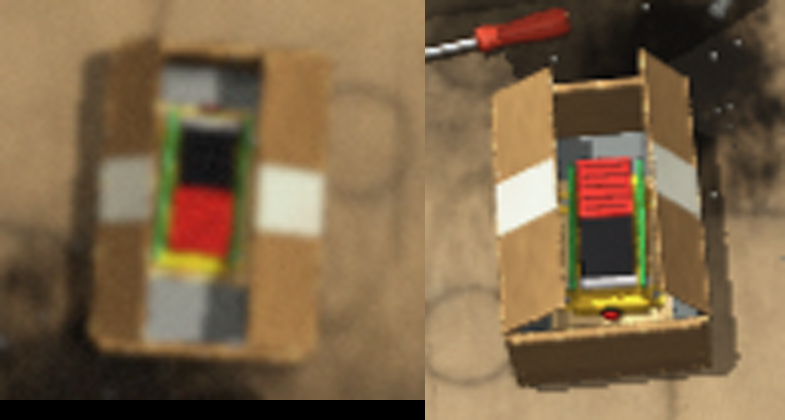

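```bash
cat > h.py <<'E'
import numpy as np,cv2
C={n:dict(np.load(f'pics/{n}0.npz')) for n in('top','side')}
def ray(c,u,v):
    d=c['R'].T@np.linalg.solve(c['intrinsics'],[u,v,1.]);return -c['R'].T@c['t'],d/np.linalg.norm(d)
def plane(c,u,v,z):
    o,d=ray(c,u,v);return o+d*(z-o[2])/d[2]
def tri(a,b):
    (o1,d1),(o2,d2)=a,b
    s=np.linalg.lstsq(np.c_[d1,-d2],o2-o1,rcond=None)[0];p,q=o1+s[0]*d1,o2+s[1]*d2
    return (p+q)/2,np.linalg.norm(p-q)
T=lambda u,v:(310+(u-2)/5,160+(v-2)/5)
S=lambda u,v:(235+(u-425-1.5)/4,150+(v-1.5)/4)
E
python3 - <<'E'
from h import *
np.set_printoptions(precision=4,suppress=True)
t,s=C['top'],C['side']
for n,p in dict(LT=(108,48),LB=(95,350),RT=(328,55),RB=(316,358)).items(): print(n,plane(t,*T(*p),.112))
# flap edges
for n,a,b in(('Lfar/near robot? far',(160,47),(708,312)),('L near',(147,345),(642,50)),('L tape mid',(153,187),(668,190)),
 ('R far',(262,55),(508,330)),('R near',(246,352),(550,70))):
    print(n,tri(ray(t,*T(*a)),ray(s,*S(*b))))
# silver: corners of rim far wall from side
for p in((512,338),(708,322)): print('far rim side',plane(s,*S(*p),.112))
def cen(n,red):
    i=C[n]['img'];h=cv2.cvtColor(i,cv2.COLOR_RGB2HSV);x0,x1,y0,y1=(335,372,175,222) if n=='top' else (262,305,180,225)
    m=((h[...,0]<8)|(h[...,0]>172))if red else ((h[...,0]>45)&(h[...,0]<80));m&=(h[...,1]>130)&(h[...,2]>60)
    k=np.zeros_like(m);k[y0:y1,x0:x1]=1;m=(m&k).astype(np.uint8)
    nn,l,st,ce=cv2.connectedComponentsWithStats(m);print(n,red,st[1:].tolist(),np.round(ce[1:],1).tolist())
    j=1+np.argmax(st[1:,4]);print(cv2.minAreaRect(np.argwhere(l==j)[:,::-1].astype(np.float32)));return ce[j]
a,b=cen('top',1),cen('side',1);print('pad',tri(ray(t,*a),ray(s,*b)))
cen('top',0);cen('side',0)
E
```

```text
LT [0.6521 0.0162 0.112 ]
LB [0.4028 0.0256 0.112 ]
RT [ 0.6475 -0.1658  0.112 ]
RB [ 0.3975 -0.1553  0.112 ]
Lfar/near robot? far (array([ 0.6541, -0.0065,  0.1257]), np.float64(0.0395141346146733))
L near (array([ 0.4076, -0.0114,  0.1647]), np.float64(0.005981501945920261))
L tape mid (array([ 0.5362, -0.0125,  0.1337]), np.float64(0.015809925051988208))
R far (array([ 0.6449, -0.136 ,  0.1182]), np.float64(0.05071841614029333))
R near (array([ 0.4022, -0.0944,  0.1435]), np.float64(0.0009151706823613952))
far rim side [ 0.6475 -0.1591  0.112 ]
far rim side [0.6608 0.012  0.112 ]
top 1 [[344, 197, 12, 14, 147]] [[349.9, 203.3]]
((349.5, 203.5), (13.0, 11.0), 90.0)
side 1 [[273, 189, 14, 16, 196]] [[279.2, 196.8]]
((279.5, 196.5), (15.0, 13.0), 90.0)
pad (array([ 0.5117, -0.0619,  0.1054]), np.float64(0.000208386385296939))
top 0 [[343, 186, 3, 6, 10], [343, 193, 1, 1, 1], [342, 199, 1, 2, 2], [341, 207, 1, 2, 2]] [[344.0, 188.3], [343.0, 193.0], [342.0, 199.5], [341.0, 207.5]]
((343.91180419921875, 188.3529510498047), (1.4552137851715088, 5.093247413635254), 14.03624439239502)
side 0 [[271, 191, 1, 9, 9], [288, 190, 2, 32, 46], [271, 201, 2, 18, 28], [272, 220, 1, 2, 2]] [[271.0, 195.0], [288.6, 204.3], [271.4, 209.4], [272.0, 220.5]]
((288.5, 205.5), (31.0, 1.0), 90.0)
```

```bash
cat >> h.py <<'E'
from scipy.spatial.transform import Rotation as Ro
def plan(target,n,ydir=None):
    """rows in the tool frame to a world target; ydir: wanted heading (deg) of tool y, tool pointing down"""
    from rig import get_obs
    o=get_obs();R=Ro.from_quat(o['tool_rot']);d=(np.array(target)-o['position'])/n
    G=R if ydir is None else Ro.from_matrix(np.c_[[np.cos(a:=np.radians(ydir-270)),np.sin(a),0],[-np.sin(a-np.pi),np.cos(a-np.pi),0],[0,0,-1]])
    w=(R.inv()*G).as_rotvec()/n
    print('pos',np.round(o['position'],4),'t',round(o['time'],2),'F',np.round(o['ft_force'],1))
    for k in range(n):
        print(np.round((R*Ro.from_rotvec(w*k)).inv().apply(d),4).tolist(),np.round(np.degrees(w),1).tolist())
E
python3 - <<'E'
from h import *
a=np.radians(-2.3-270);print(np.linalg.det(np.c_[[np.cos(a),np.sin(a),0],[-np.sin(a-np.pi),np.cos(a-np.pi),0],[0,0,-1]]))
plan((.512,-.062,.25),10,-2.3)
E
```

```text
0.9999999999999999
pos [ 0.2557 -0.5696  0.2327] t 0.1 F [0.2 0.1 0.8]
[0.0442, -0.0358, -0.0016] [-0.0, -0.0, -6.4]
[0.0479, -0.0307, -0.0017] [-0.0, -0.0, -6.4]
[0.051, -0.0252, -0.0017] [-0.0, -0.0, -6.4]
[0.0534, -0.0194, -0.0017] [-0.0, -0.0, -6.4]
[0.0553, -0.0134, -0.0017] [-0.0, -0.0, -6.4]
[0.0564, -0.0072, -0.0017] [-0.0, -0.0, -6.4]
[0.0569, -0.0009, -0.0017] [-0.0, -0.0, -6.4]
[0.0566, 0.0054, -0.0017] [-0.0, -0.0, -6.4]
[0.0557, 0.0116, -0.0017] [-0.0, -0.0, -6.4]
[0.054, 0.0177, -0.0017] [-0.0, -0.0, -6.4]
```

```bash
python3 -m pendant '[[[0.044,-0.036,-0.002,0,0,-6.4,0],[0.048,-0.031,-0.002,0,0,-6.4,0],[0.051,-0.025,-0.002,0,0,-6.4,0],[0.053,-0.019,-0.002,0,0,-6.4,0],[0.055,-0.013,-0.002,0,0,-6.4,0]]]' && python3 -m pendant '[[[0.056,-0.007,-0.002,0,0,-6.4,0],[0.057,-0.001,-0.002,0,0,-6.4,0],[0.057,0.005,-0.002,0,0,-6.4,0],[0.056,0.012,-0.002,0,0,-6.4,0],[0.054,0.018,-0.002,0,0,-6.4,0]]]'
python3 - <<'E'
from h import *
from rig import camera
plan((.512,-.062,.25),5,-2.3)
c=camera('wrist');print(c['T_tool_cam'].tolist());cv2.imwrite('pics/w1.png',c['img'][:,:,::-1])
E
```

```text
time: 0.72
position: [0.3841, -0.3152, 0.2434]
tool_rot: [0.882, 0.472, 0.0, -0.0]
ft_force: [1.5, -0.8, 1.0]
grip_width: 0.045
grip_force: 0.0
time: 1.35
position: [0.5113, -0.0603, 0.2534]
tool_rot: [0.717, 0.697, -0.0, -0.0]
ft_force: [0.0, -0.5, 0.2]
grip_width: 0.0013
grip_force: 0.0
pos [ 0.5113 -0.0603  0.2534] t 1.35 F [ 0.  -0.5  0.2]
[-0.0003, 0.0002, 0.0007] [-0.0, 0.0, 0.1]
[-0.0003, 0.0002, 0.0007] [-0.0, 0.0, 0.1]
[-0.0003, 0.0002, 0.0007] [-0.0, 0.0, 0.1]
[-0.0003, 0.0002, 0.0007] [-0.0, 0.0, 0.1]
[-0.0003, 0.0002, 0.0007] [-0.0, 0.0, 0.1]
[[-8.75742297785582e-05, -0.9583034342061146, -0.28575255085391355, 0.07881973036702854], [0.9999995843248143, -0.00034326272484276355, 0.0008447016621700687, 0.0003837029417844695], [-0.000907568702974145, -0.28575235809957167, 0.9583030659241266, -0.1505055209021815], [0.0, 0.0, 0.0, 1.0]]
```

View pics/w1.png

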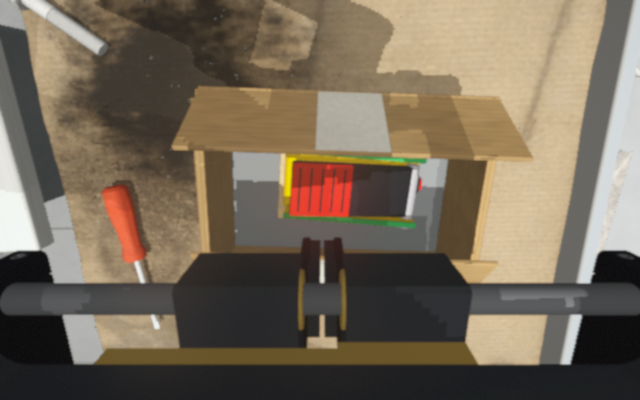

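Wrist view: the left flap lies at the top (rows 88–155), the red pad is centred at (322,190), and the closed fingers are at column 322. The fingers line up with the pad in x. I'll descend between the flap edges.

```bash
python3 - <<'E'
from h import *
from rig import get_obs,camera
o=get_obs();c=camera('wrist');M=np.eye(4);M[:3,:3]=Ro.from_quat(o['tool_rot']).as_matrix();M[:3,3]=o['position'];M=M@c['T_tool_cam']
for n,u,v,z in(('pad',322,190,.106),('edgeL0',175,150,.165),('edgeL1',530,156,.165),('greenN',350,221,.09),('greenF',390,160,.09)):
    d=M[:3,:3]@np.linalg.solve(c['intrinsics'],[u,v,1]);print(n,M[:3,3]+d*(z-M[2,3])/d[2])
E
python3 -m pendant '[[[0,0,0.03,0,0,0,0],[0,0,0.03,0,0,0,0],[0,0,0.03,0,0,0,0],[0,0,0.022,0,0,0,0],[0,0,0,0,0,0,0]]]'
```

```text
pad [ 0.51519953 -0.05396614  0.106     ]
edgeL0 [ 0.41505523 -0.00795041  0.165     ]
edgeL1 [ 0.65969185 -0.01764265  0.165     ]
greenN [ 0.54131134 -0.0893833   0.09      ]
greenF [ 0.57767234 -0.03137052  0.09      ]
time: 2.08
position: [0.5091, -0.0622, 0.1399]
tool_rot: [0.719, 0.695, -0.001, -0.002]
ft_force: [-0.3, -0.1, 1.7]
grip_width: 0.0003
grip_force: 0.0
```

```bash
python3 -m pendant '[[[-0.02,0,0,0,0,0,0],[-0.02,0,0,0,0,0,0],[-0.02,0,0,0,0,0,0],[-0.02,0,0,0,0,0,0],[-0.01,0,0,0,0,0,0]]]'; python3 -m pendant '[[[-0.005,0,0,0,0,0,0],[-0.005,0,0,0,0,0,0],[-0.005,0,0,0,0,0,0],[-0.002,0,0,0,0,0,0],[0,0,0,0,0,0,0]]]'
python3 - <<'E'
from rig import camera
import cv2,numpy as np
a=camera('side')['img'];b=camera('top')['img']
cv2.imwrite('pics/c2.png',np.hstack([cv2.resize(a[130:270,220:350],None,fx=3,fy=3),cv2.resize(b[150:255,300:400],None,fx=4,fy=4)])[:,:,::-1])
E
```

```text
time: 2.7
position: [0.5085, -0.1532, 0.1424]
tool_rot: [0.719, 0.695, 0.001, 0.001]
ft_force: [2.2, 3.3, -0.5]
grip_width: 0.0004
grip_force: 1.6
time: 3.32
position: [0.5074, -0.1694, 0.1415]
tool_rot: [0.718, 0.696, -0.0, 0.0]
ft_force: [-1.2, 0.6, 0.2]
grip_width: 0.0002
grip_force: 0.2
```

View pics/c2.png

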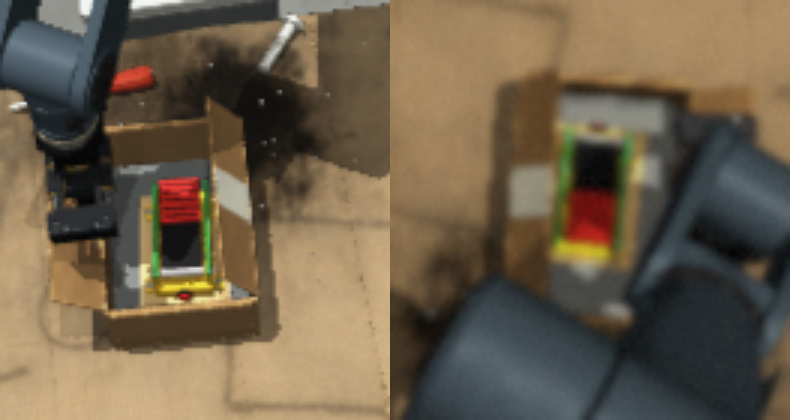

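Side view: the right flap lies well back outside the carton and the control is untouched. Now the left flap.

```bash
python3 -m pendant '[[[0.03,0,0,0,0,0,0],[0.04,0,0,0,0,0,0],[0.04,0,0,0,0,0,0],[0.02,0,0,0,0,0,0],[0.015,0,0,0,0,0,0]]]'; python3 -m pendant '[[[0.015,0,0,0,0,0,0],[0.015,0,0,0,0,0,0],[0.015,0,0,0,0,0,0],[0.008,0,0,0,0,0,0],[0.003,0,0,0,0,0,0]]]'; python3 -m pendant '[[[0,0,0,0,0,0,0],[0,0,0,0,0,0,0],[0,0,0,0,0,0,0],[0,0,0,0,0,0,0],[0,0,0,0,0,0,0]]]'
```

```text
time: 4.05
position: [0.5125, -0.0235, 0.1418]
tool_rot: [0.718, 0.696, -0.0, 0.001]
ft_force: [-0.1, -1.5, 1.5]
grip_width: 0.0004
grip_force: 0.8
time: 4.68
position: [0.5137, 0.0326, 0.1415]
tool_rot: [0.718, 0.696, 0.0, -0.0]
ft_force: [0.4, -1.8, 0.5]
grip_width: 0.0004
grip_force: 0.6
time: 5.3
position: [0.5138, 0.0318, 0.1415]
tool_rot: [0.718, 0.696, 0.0, -0.0]
ft_force: [-0.1, -0.1, 0.3]
grip_width: 0.0004
grip_force: 0.0
```

```bash
python3 -m pendant '[[[-0.02,0,-0.01,0,0,0,0],[-0.03,0,0,0,0,0,0],[-0.03,0,0,0,0,0,0],[-0.012,0,0,0,0,0,0],[0,0,0,0,0,0,0]]]'
python3 - <<'E'
from rig import camera
from h import *
a=camera('side')['img'];b=camera('top')['img']
cv2.imwrite('pics/c3.png',np.hstack([cv2.resize(a[130:270,220:350],None,fx=3,fy=3),cv2.resize(b[150:255,300:400],None,fx=4,fy=4)])[:,:,::-1])
E
```

```text
time: 5.92
position: [0.5109, -0.0605, 0.1515]
tool_rot: [0.719, 0.695, 0.0, -0.0]
ft_force: [0.3, -0.1, 0.6]
grip_width: 0.0002
grip_force: 0.0
```

View pics/c3.png

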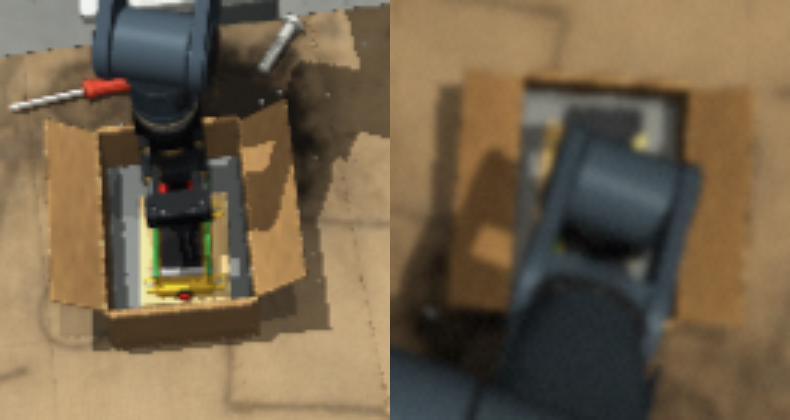

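Both flaps now lie well back outside the carton, at crop cols 455–524 (left) and 690–750 (right). The gripper is over the pad, so I'll press gently.

```bash
python3 -m pendant '[[[0,0,0.009,0,0,0,0],[0,0,0.009,0,0,0,0],[0,0,0.008,0,0,0,0],[0,0,0.002,0,0,0,0],[0,0,0,0,0,0,0]]]' 20; python3 -m pendant '[[[0,0,0.003,0,0,0,0],[0,0,0.003,0,0,0,0],[0,0,0.002,0,0,0,0],[0,0,0,0,0,0,0],[0,0,0,0,0,0,0]]]';python3 -m pendant '[[[0,0,0.003,0,0,0,0],[0,0,0.003,0,0,0,0],[0,0,0.002,0,0,0,0],[0,0,0,0,0,0,0],[0,0,0,0,0,0,0]]]'
```

```text
time: 6.65
position: [0.5108, -0.06, 0.1233]
tool_rot: [0.718, 0.696, -0.0, -0.0]
ft_force: [0.9, 1.2, -0.7]
grip_width: 0.0002
grip_force: 0.0
time: 7.28
position: [0.5107, -0.0601, 0.1157]
tool_rot: [0.718, 0.696, -0.0, -0.0]
ft_force: [-2.0, -0.4, 4.9]
grip_width: 0.0007
grip_force: 2.0
time: 7.9
position: [0.5095, -0.0599, 0.1076]
tool_rot: [0.718, 0.696, -0.001, -0.001]
ft_force: [-4.7, -1.1, 6.3]
grip_width: 0.0004
grip_force: 3.0
```

```bash
python3 -m pendant '[[[0,0,0.002,0,0,0,0],[0,0,0.002,0,0,0,0],[0,0,0.002,0,0,0,0],[0,0,0.0005,0,0,0,0],[0,0,0,0,0,0,0]]]'
python3 - <<'E'
from rig import camera,get_obs
from h import *
f=[];p=[]
for i in range(6): o=get_obs();f.append(o['ft_force']);p.append(o['position']);w=camera('wrist')['img']
print(np.mean(f,0),np.mean(p,0));s=camera('side')['img']
cv2.imwrite('pics/c4.png',np.hstack([cv2.resize(w[90:300,200:500],None,fx=1.6,fy=1.6)[:330],cv2.resize(s[165:235,255:320],None,fx=4.8,fy=4.8,interpolation=cv2.INTER_CUBIC)[:330]])[:,:,::-1])
E
```

```text
time: 8.52
position: [0.5089, -0.0599, 0.1012]
tool_rot: [0.718, 0.696, -0.001, -0.002]
ft_force: [-5.7, -0.6, 8.4]
grip_width: 0.0005
grip_force: 4.1
[-4.75145312 -0.7663758   8.5357401 ] [ 0.50892949 -0.05984862  0.10122029]
```

View pics/c4.png

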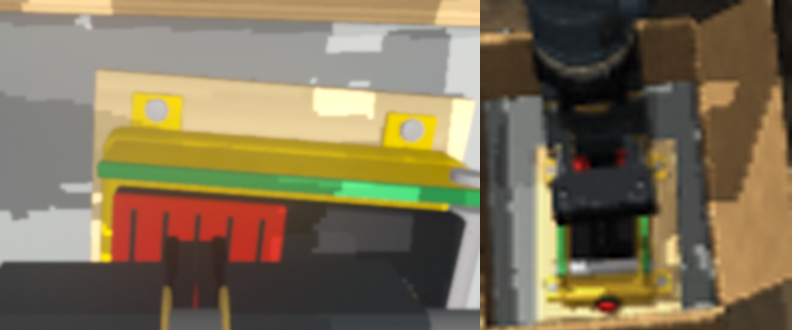

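The pad edge runs parallel to the green cheek edge in the wrist view, so the lever is level. Force is 8.5 N and the tip is at z = 0.090 m, which is half travel. I'll hold here.

```bash
Z='[0,0,0,0,0,0,0]'; for i in 1 2 3 4 5 6 7; do python3 -m pendant '[[[0,0,0,0,0,0,0],[0,0,0,0,0,0,0],[0,0,0,0,0,0,0],[0,0,0,0,0,0,0],[0,0,0,0,0,0,0]]]' | grep -E 'time|position|ft_'; done
python3 - <<'E'
from rig import camera
from h import *
w=camera('wrist')['img'];cv2.imwrite('pics/c5.png',w[:,:,::-1])
E
```

```text
time: 9.5
position: [0.5089, -0.0599, 0.1013]
ft_force: [-5.4, -0.5, 8.3]
time: 10.12
position: [0.5089, -0.0598, 0.1013]
ft_force: [-5.2, -0.2, 7.8]
time: 10.75
position: [0.5089, -0.0599, 0.1013]
ft_force: [-5.4, -0.7, 8.2]
time: 11.38
position: [0.5089, -0.0599, 0.1012]
ft_force: [-5.1, -0.0, 8.7]
time: 12.0
position: [0.5089, -0.0599, 0.1012]
ft_force: [-5.6, -1.4, 8.1]
time: 12.62
position: [0.5089, -0.0598, 0.1012]
ft_force: [-5.0, -0.4, 8.8]
time: 13.25
position: [0.5089, -0.0599, 0.1012]
ft_force: [-3.5, -0.8, 7.7]
```

View pics/c5.png

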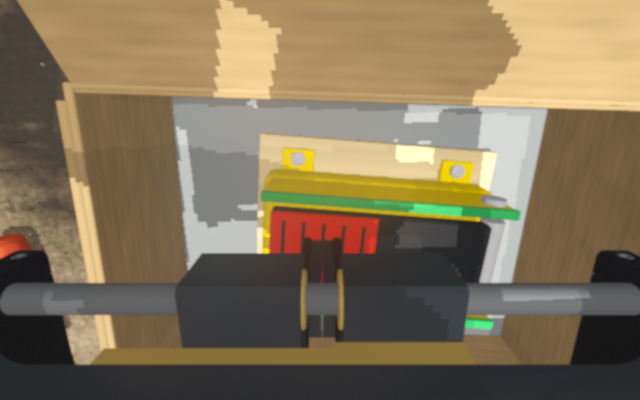

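The wrist view shows the fingers on the red pad (rows 210–255, cols 272–378), the lever level with the cheek, and the left flap open at the top. The position and force held steady for over 4 s, so I'm handing in.

```bash
python3 -c "from rig import hand_in;print(hand_in())"
```

```text
the job is handed in; nothing more can be done
None
```

I swung both flaps well back and handed the job in at about 13 s with the fingers still on the lever; they had held it at half travel (fingertips about 90 mm above the table, about 8 N) for over 4 s without it reaching the bottom stop.

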